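# Lock the lint filter drawer with its cam

## Robot

A 6-joint arm with a two-finger parallel gripper is mounted at the origin on the work surface. World frame = base frame: x ahead of the robot, y to its left, z up, the work surface at z = 0. Lengths are in m, angles in rad, forces in N, time in s.
With the tool pointing down it reaches from about 0.425 to 0.95 m from the base axis. Payload 3.5 kg.
Tool frame: the origin (TCP) lies midway between the tips of the shut fingers; the grasp point (between the pads) lies 19 mm behind it; z points along the fingers, y is the direction in which the jaws open and shut (so a half turn about z gives the same grasp; the last joint's range is limited). The gripper opens to 85 mm and grips with 20 to 120 N. Pads are 22 mm wide; open, the fingers measure 114 mm over their backs; the gripper's body (76 mm by 85 mm) begins 54 mm behind the grasp point. The pads swing forward as they close: fully open they stand 13 mm farther back than shut.
Start: joints at [-1.251, 0.286, 1.577, -0, 1.279, -0.15], TCP at [0.306, -0.602, 0.231] pointing down, gripper open.
Joint ranges: [-2.77, 2.77], [-0.9, 2.22], [0.21, 2.48], [-1.53, 4.67], [0.24, 2.81], [-2.84, 2.84]. Speed limits (rad/s): [2.79, 2.79, 3.14, 3.14, 3.14, 3.14].

## Interface

Orientations are given as a unit quaternion [x, y, z, w].
In Python, from plant import ctrl gives the robot as it stands.
- The arm moves only by the tool apply_moves, never from a script. Its argument "moves" is a list that holds one entry, the list of rows, each a list of 7 numbers: the shift along the tool's x, y, z in m, then the turn, a rotation vector about the tool's x, y, z in degrees, then the gripper's target within -1 to 1 (shut at 1, half-way at 0, fully open at -1). In form: [[[tx, ty, tz, ax, ay, az, hand], ...]]. A call has 1 to 12 rows; each row shifts and turns the pose as measured when the row begins, along the tool's axes as they then stand; what a row does not reach is not made up. A row lasts 1/10 s, in which the tool goes at most 50 mm and 8.59 degrees, less where a joint would pass 70% of its speed; a pose out of reach is approached as far as the arm can. A call with a gripper value outside its range is refused whole. The fingers move at their own pace and stop on an object; "force" is the grip in N (left out, the last holds). Time passes only in rows, so rows that do not move let the fingers close. It gives the time, the measured TCP pose, the force and the opening at its end, in the units of the state.
- ctrl.get_state(): the state, without advancing time (a new reading comes with each control period).
- ctrl.read_camera(name): name is "scene" or "top" or "wrist"; returns the picture (400x640x3 uint8, red, green, blue); there is no depth.
- ctrl.get_calibration(name): a dict with "camera_matrix" (3x3 intrinsics, pixels), "k1" (the pictures are not rectified: a ray, as slopes to the right and down, at radius r is drawn at 1 + k1 r^2 times it, then the intrinsics apply), "cam_to_world" (4x4, takes a point from camera to world coordinates). Camera axes: x right, y up, looking along -z (the intrinsics and any distortion apply to the point x, -y, -z); pixel columns grow to the right and rows downward; lengths in m; the calibration is good to about 2 mm. A picture is of the moment at which its call begins: read the wrist's pose just before it. get_calibration takes no time and is no camera call; for the wrist camera it gives the pose at the moment of the call.
- ctrl.sign_off(): hands the job in, once; it reports no verdict.
The state is a dict: "time": time; "qpos": joint angles; "dq": joint speeds; "joint_efforts": joint torques, N m; "eef_pos": TCP position; "tcp_rot": TCP orientation; "contact_force": force on the tool from outside, world axes, zero at the start; "wrist_torque": the same for the moment, N m; "opening": opening from 0.0 (shut) to 1.0 (fully open).
Only numpy, scipy, OpenCV 4.12 (cv2) and the standard library are available. Lean on these libraries where they do the work, as an engineer would, in place of code of your own. Each camera call takes 0.05 s, during which the arm holds its last target. There are 200 camera calls.

## Task

Push the white lint filter drawer gently all the way in against its rubber seal, then turn the orange knob clockwise until the curved slot of the cam has drawn the drawer's steel stud snug: clearly tight by feel, but without straining the stud. Let go and leave everything else where it stands.

Things in the scene. Friction and masses are not known exactly. Their poses are not given: they have to be found in the camera images.
- holder: White plastic drawer holder fixed on the tray: base 245 x 150 x 6 mm, 46 mm high side walls, bridge to 51 mm. Origin under its base (4 mm above the worktop); +x is the way the drawer goes in, z up. Cam axis at x = 70, y = 0 mm. Rubber seal strips on the front ends of the side walls face -x at x = -64 to -56 mm (the rubber's thickness differs from start to start and is not measured).
- drawer: White lint filter drawer, loose, 0.3 kg, in the holder, pulled out 20 to 45 mm. Origin: middle of the lower edge of the REAR face of its front panel; +x is the way in. Panel 8 mm thick, 124 mm wide, 44 mm high; box behind it 80 x 90 mm, 34 mm high. It is home when the panel's rear face presses on the seal. It slides with about 1 N; the seal yields 1 mm per 8 N; over 25 N is too much.
- drawer_front (a point): Centre of the front (-x) face of the drawer's front panel, 22 mm above the panel's lower edge: the place to push, with shut fingertips, along the drawer's +x. Axes as the drawer's.
- stud (a point): Headed steel stud standing upright on the tongue behind the drawer box, 104 mm along +x from the drawer's origin: neck 8 mm in diameter, round head 16 mm in diameter whose top is 33.5 mm above the drawer's underside. This point: on the neck, level with the cam plate. Axes as the drawer's.
- cam_axis (a point): Point on the cam's upright axis, 70 mm above the holder's underside, in the grip bar of the orange knob: the point to grip from above. Fixed to the holder, does not turn. The bar is 44 mm long and 16 mm thick, from 20 mm below to 16 mm above this point; it lies along the holder's x axis when cam reads 0.
- cam (a joint): Angle of knob and cam plate, rad, growing clockwise seen from above; stops at 0 (open) and 2.9. The bar lies along the holder's x axis turned clockwise by this angle. Starts at 0 to 0.25. From about 0.5 on the slot's wall goes behind the stud and draws it in 6 mm per rad. It bites somewhere from 1.0 to 2.3 (depends on the unseen seal) and is snug 0.2 to 0.4 later, best 0.3. It stays where it is left.
- cam_plate: Aluminium cam plate under the knob, turning with it, 10 mm thick, 45 mm in radius, with the curved slot. Origin on the axis, level with the holder's underside. Its pull on the stud is to end at 8 to 28 N; beyond that the stud strains. Slowly turned it resists with 0.08 N m loose, 0.2 to 0.28 at 8 N, 0.35 to 0.45 at 28 N. After a brisk stop friction hides part: it then pushes back with only about pull x 6 mm.
- green_tub: Closed green tub, 94 mm in diameter, 63 mm high, on the tray; leave it. Origin under its centre.
- peg_dish: Blue ceramic dish of wooden pegs, 94 mm in diameter, 40 mm high, on the tray; leave it. Origin under its centre.
- lint_roller: Chrome lint roller handle lying on the tray, 147 mm long, 24 mm thick; leave it. Origin under its middle, x along it.
- scoop_cup: Blue plastic measuring cup, 60 mm in diameter, 45 mm high, on the tray; leave it. Origin under its centre.
- softener: Blue bottle with a white cap, 76 mm in diameter, 210 mm high, to the right of the tray; leave it. Origin under its centre.
- scrub_brush: Brush lying to the left of the tray; leave it. Origin on its underside.
- stain_jar: Amber glass jar, 68 mm in diameter, 90 mm high, to the left of the tray; leave it. Origin under its centre.

How it is judged:
By the outcome, as a careful person would: the job done as asked, in the order asked, and still so for the second after the job is handed in, with the robot touching nothing.
It also fails if it takes over 72 s, if anything falls off the work surface, if the arm or the gripper's body presses on something with over 40 N, if the wrist force passes 120 N, or if a joint passes its speed limit or range.

## Working session

There is one attempt and no reset: what is moved stays moved. The work goes in short steps, Python scripts to look and compute and a tool call to move; the robot and the scene stay as the last step left them, time stands still between calls to the robot, and variables do not carry over. Pictures are saved under pics/ and viewed, about 8 in all and at most 12, crops included, and the job is handed in when it is done.

Besides the shell and the picture viewer there is one more tool, called after ">>>" as a command line: name --argument value ..., lists and objects as JSON in quotes. apply_moves: Moves the arm, as the interface text tells. Its arguments: {"type":"object","properties":{"moves":{"type":"array","items":{"type":"array","items":{"type":"array","items":{"type":"number"}}}},"force":{"type":"number"}},"required":["moves"]}

```bash
mkdir -p pics; ls; cat > h.py <<'E'
import numpy as np, cv2
from plant import ctrl
from scipy.spatial.transform import Rotation as R
def save(n,f,crop=None,s=1):
    im=ctrl.read_camera(n)
    if crop: x0,y0,x1,y1=crop; im=im[y0:y1,x0:x1]
    im=cv2.resize(im,None,fx=s,fy=s,interpolation=cv2.INTER_CUBIC)
    cv2.imwrite('pics/'+f,im[:,:,::-1])
def ray(n,u,v,c=None):
    c=c or ctrl.get_calibration(n); K=np.array(c['camera_matrix']);k=c['k1'];T=np.array(c['cam_to_world'])
    d=np.array([(u-K[0,2])/K[0,0],(v-K[1,2])/K[1,1]]);x=d.copy()
    for _ in range(20): x=d/(1+k*(x@x))
    return T[:3,3],T[:3,:3]@np.array([x[0],-x[1],-1])
def atz(n,u,v,z,c=None):
    o,d=ray(n,u,v,c); return (o+d*(z-o[2])/d[2]).round(4)
def proj(n,p,c=None):
    c=c or ctrl.get_calibration(n); K=np.array(c['camera_matrix']);T=np.array(c['cam_to_world'])
    q=T[:3,:3].T@(np.array(p)-T[:3,3]); x=np.array([q[0],-q[1]])/-q[2]; x=x*(1+c['k1']*(x@x))
    return (K@[x[0],x[1],1])[:2].round(1)
E
python3 - <<'E'
from h import *
s=ctrl.get_state();print(s)
for n in('scene','top'):save(n,n+'0.png',s=1.25);print(n,ctrl.get_calibration(n))
E
```

```text
pics
{'time': 0.0, 'qpos': array([-1.25101034e+00,  2.87155602e-01,  1.57821092e+00, -1.63152312e-06,
        1.27863210e+00, -1.50014652e-01]), 'dq': array([ 1.40790017e-03,  6.90907720e-04, -8.11274616e-05, -4.19913084e-05,
        1.58721309e-03, -5.81802942e-04]), 'joint_efforts': array([-8.79395557e-04, -4.05988812e+01, -2.92625087e+01, -2.25495460e-04,
        5.82819484e-03, -3.12350934e-06]), 'eef_pos': array([ 0.30537948, -0.60120852,  0.22993555]), 'tcp_rot': array([ 9.72536787e-01,  2.32746107e-01, -1.02771571e-04, -1.19858585e-03]), 'contact_force': array([-0.99525123, -0.5766572 , -0.15569001]), 'wrist_torque': array([ 0.01337399, -0.00860896,  0.00999102]), 'opening': 0.9998825790664106}
scene {'camera_matrix': array([[373.71508586,   0.        , 317.62163873],
       [  0.        , 373.71508586, 198.30610782],
       [  0.        ,   0.        ,   1.        ]]), 'k1': 0.020149760697273384, 'cam_to_world': array([[ 0.57273769, -0.48118089,  0.66365389,  1.26966953],
       [ 0.81944763,  0.31450097, -0.47916044, -0.51159855],
       [ 0.02184306,  0.81826285,  0.5744291 ,  0.65624842],
       [ 0.        ,  0.        ,  0.        ,  1.        ]])}
top {'camera_matrix': array([[399.59854885,   0.        , 325.24982145],
       [  0.        , 399.59854885, 203.11546052],
       [  0.        ,   0.        ,   1.        ]]), 'k1': -0.0681405532809712, 'cam_to_world': array([[ 0.00846414,  0.99269353, -0.12036571,  0.41047069],
       [-0.99988034,  0.0068432 , -0.0138738 , -0.0119148 ],
       [-0.01294874,  0.12046874,  0.99263267,  1.35905553],
       [ 0.        ,  0.        ,  0.        ,  1.        ]])}
```

View pics/top0.png

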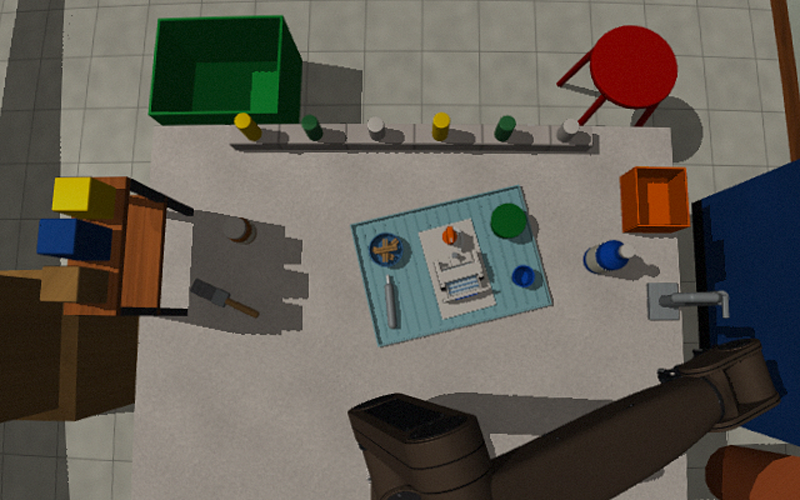

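View pics/scene0.png

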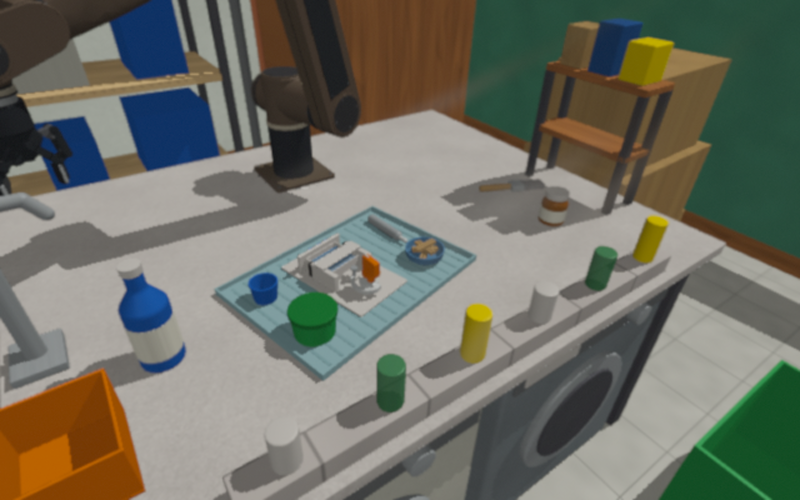

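The top view shows the orange knob near (450,235), the drawer panel near (465,290) facing the robot, the tub at (508,220), the dish at (387,250), the cup at (523,275) and the roller at (391,300). I'll take an enlarged crop.

```bash
python3 - <<'E'
from h import *
save('top','top1.png',crop=(325,165,405,265),s=6)
for u,v,z in((450,235,.09),(465,290,.04),(420,232,.01),(470,220,.01),(495,308,.01),(443,320,.01),(508,220,.067),(387,250,.044),(523,272,.05),(391,277,.02),(391,326,.02),(615,247,.2)):print(u,v,atz('top',u/1.25,v/1.25,z))
E
```

```text
450 235 [ 0.614  -0.1054  0.09  ]
465 290 [ 0.4756 -0.1484  0.04  ]
420 232 [ 0.6346 -0.0293  0.01  ]
470 220 [ 0.6689 -0.1663  0.01  ]
495 308 [ 0.4292 -0.232   0.01  ]
443 320 [ 0.3963 -0.0922  0.01  ]
508 220 [ 0.6587 -0.2598  0.067 ]
387 250 [0.58   0.0585 0.044 ]
523 272 [ 0.5233 -0.3004  0.05  ]
391 277 [0.51   0.0481 0.02  ]
391 326 [0.3794 0.0466 0.02  ]
615 247 [ 0.5708 -0.487   0.2   ]
```

View pics/top1.png

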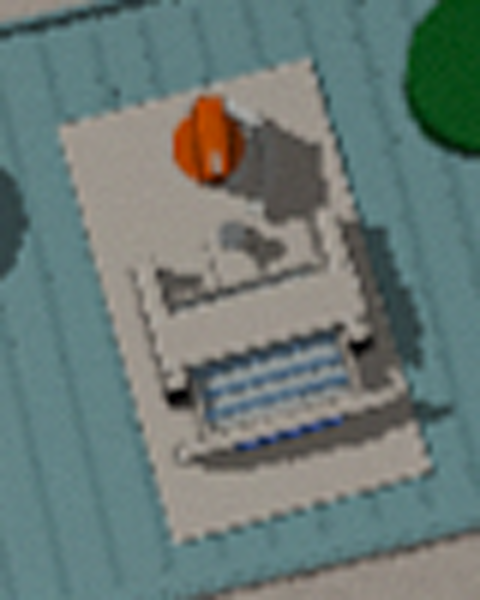

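In the crop, the base corners are (62,127), (312,60), (433,470) and (178,543). The knob bar is at about (211,140), the stud head at (236,236), and the panel's top edge runs from (183,457) to (402,383).

```bash
python3 - <<'E'
from h import *
f=lambda u,v,z:atz('top',325+u/6-.5+.08,165+v/6-.5+.08,z)
c=[f(*p,.010) for p in((62,127),(312,60),(433,470),(178,543))];print(c)
m=np.mean(c,0);d1=(c[0]-c[3]);d2=c[1]-c[2];print(np.linalg.norm(d1),np.linalg.norm(d2),m,np.degrees([np.arctan2(d[1],d[0]) for d in(d1,d2,)]))
e=[c[1]-c[0],c[2]-c[3]];print([np.linalg.norm(x) for x in e],[np.degrees(np.arctan2(x[0],-x[1])) for x in e])
print('knob top ends',f(208,100,.09),f(214,175,.09),'stud',f(236,236,.044),'panel',f(183,457,.052),f(402,383,.052))
E
```

```text
[array([ 0.6341, -0.0256,  0.01  ]), array([ 0.6739, -0.1683,  0.01  ]), array([ 0.4409, -0.2346,  0.01  ]), array([ 0.3994, -0.0917,  0.01  ])]
0.24383047389528653 0.24224923116493066 [ 0.537075 -0.13005   0.01    ] [15.72913772 15.88366879]
[np.float64(0.14814631281270554), np.float64(0.14880409940589676)] [np.float64(15.584147743313052), np.float64(16.193977525660056)]
knob top ends [ 0.636 -0.103  0.09 ] [ 0.5954 -0.1062  0.09  ] stud [ 0.5682 -0.1216  0.044 ] panel [ 0.4461 -0.0919  0.052 ] [ 0.4871 -0.2113  0.052 ]
```

>>> apply_moves --moves '[[[0.027,-0.027,0,0,0,0,1],[0.027,-0.027,0,0,0,0,1],[0.027,-0.027,0,0,0,0,1],[0.027,-0.027,0,0,0,0,1],[0.027,-0.027,0,0,0,0,1],[0.027,-0.027,0,0,0,0,1],[0.027,-0.027,0,0,0,0,1],[0.027,-0.027,0,0,0,0,1],[0.027,-0.027,0,0,0,0,1],[0.027,-0.027,0,0,0,0,1],[0.027,-0.027,0,0,0,0,1],[0.027,-0.027,0,0,0,0,1]]]'

```text
time: 1.35
eef_pos: [0.4494, -0.152, 0.2262]
tcp_rot: [0.974, 0.228, -0.001, -0.004]
contact_force: [-0.2, -0.1, -0.1]
opening: 0.003
```

>>> apply_moves --moves '[[[0,0,0,0,0,-8.5,1],[0,0,0,0,0,-8.5,1],[0,0,0,0,0,-8.5,1],[0,0,0,0,0,-8.5,1],[0,0,0,0,0,-8.5,1],[0,0,0,0,0,-8.5,1],[0,0,0,0,0,-8.5,1],[0,0,0,0,0,-8.5,1],[0,0,0,0,0,-8.5,1],[0,0,0,0,0,-8.5,1],[0,0,0,0,0,-8.5,1]]]'

```text
time: 2.45
eef_pos: [0.448, -0.1439, 0.2227]
tcp_rot: [0.491, 0.871, 0.003, -0.006]
contact_force: [-0.2, 0.1, -0.0]
opening: 0.005
```

```bash
cat >> h.py <<'E'
def st():
    s=ctrl.get_state();r=R.from_quat(s['tcp_rot']).as_matrix()
    print('t',round(s['time'],2),'p',s['eef_pos'].round(4),'yaw',np.degrees(np.arctan2(r[1,0],r[0,0])).round(2),'z',r[:,2].round(3),'F',s['contact_force'].round(2),'M',s['wrist_torque'].round(3),'q',s['qpos'].round(2),'o',round(s['opening'],3));return s,r
def to(p,yaw):
    s,r=st();print('shift',(r.T@(np.array(p)-s['eef_pos'])).round(4),'turn z',round(-((yaw-np.degrees(np.arctan2(r[1,0],r[0,0]))+180)%360-180),2))
E
python3 -c "
from h import *
to((.44,-.16,.23),195.85)"
```

```text
t 2.45 p [ 0.448  -0.1439  0.2227] yaw 121.14 z [-0.008  0.011 -1.   ] F [-0.22  0.06 -0.02] M [ 0.01   0.035 -0.019] q [-0.53 -0.16  2.07  0.01  1.25 -1.08] o 0.005
shift [-0.0096 -0.0152 -0.0075] turn z -74.71
```

>>> apply_moves --moves '[[[0,0,0,0,0,-8.3,1],[0,0,0,0,0,-8.3,1],[0,0,0,0,0,-8.3,1],[0,0,0,0,0,-8.3,1],[0,0,0,0,0,-8.3,1],[0,0,0,0,0,-8.3,1],[0,0,0,0,0,-8.3,1],[0,0,0,0,0,-8.3,1],[0,0,0,0,0,-8.3,1],[0,0,0,0,0,0,1]]]'

```text
time: 3.45
eef_pos: [0.4454, -0.1424, 0.2193]
tcp_rot: [-0.161, 0.987, 0.008, -0.006]
contact_force: [-0.8, -0.0, -0.1]
opening: -0.004
```

```bash
python3 -c "
from h import *
to((.44,-.16,.23),195.85);save('wrist','w0.png',s=1.25)
import json;c=ctrl.get_calibration('wrist');json.dump({k:np.array(v).tolist() for k,v in c.items()},open('w0.json','w'));print(c['cam_to_world'])"
```

```text
t 3.45 p [ 0.4454 -0.1424  0.2193] yaw -161.5 z [-0.014  0.014 -1.   ] F [-0.8  -0.05 -0.05] M [-0.056  0.004  0.034] q [-0.53 -0.16  2.07  0.01  1.25 -2.43] o -0.004
shift [ 0.0108 -0.0148 -0.0109] turn z 2.65
[[-0.31576095 -0.91194928 -0.2619991   0.37690702]
 [ 0.94868351 -0.29843978 -0.10456244 -0.16850888]
 [ 0.01716469 -0.28157096  0.95938687  0.36296306]
 [ 0.          0.          0.          1.        ]]
```

View pics/w0.png

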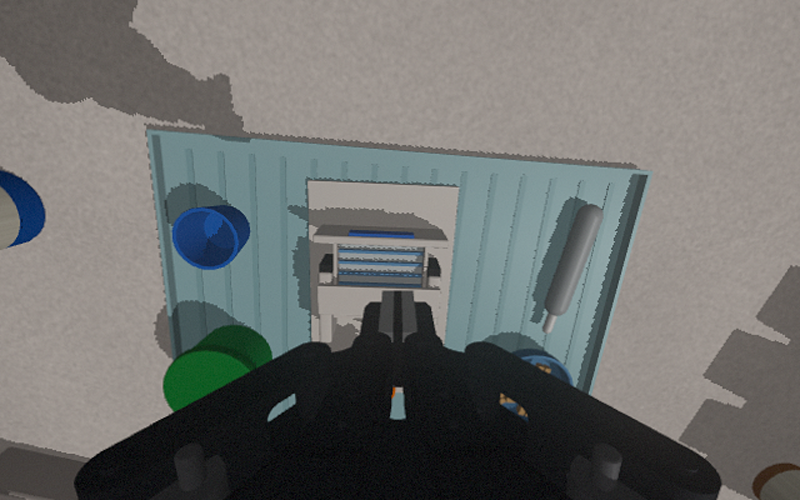

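The wrist view shows the drawer panel's top edge from about (314,234) to (448,240), with the base's near corners at (308,180) and (458,186).

```bash
python3 - <<'E'
from h import *
import json
c=json.load(open('w0.json'))
f=lambda u,v,z:atz('wrist',u/1.25,v/1.25,z,c)
for a in((308,180,.01),(458,186,.01),(314,236,.054),(448,242,.054)):print(a,f(*a))
a=np.array([.962,.273,0]);o=(f(308,180,.01)+f(458,186,.01))/2;print('base front mid',o,'axis via base',o+a*.205, 'front mid top',(f(314,236,.054)+f(448,242,.054))/2)
E
```

```text
(308, 180, 0.01) [ 0.4392 -0.2339  0.01  ]
(458, 186, 0.01) [ 0.3982 -0.0913  0.01  ]
(314, 236, 0.054) [ 0.4782 -0.2082  0.054 ]
(448, 242, 0.054) [ 0.4458 -0.0912  0.054 ]
base front mid [ 0.4187 -0.1626  0.01  ] axis via base [ 0.61591  -0.106635  0.01    ] front mid top [ 0.462  -0.1497  0.054 ]
```

>>> apply_moves --moves '[[[0.01,-0.0055,0,1,-0.5,1.3,1],[0.01,-0.0055,0,0,0,1.3,1],[0,0,0.03,0,0,0,1],[0,0,0.03,0,0,0,1],[0,0,0.03,0,0,0,1],[0,0,0.03,0,0,0,1],[0,0,0.03,0,0,0,1],[0,0,0,0,0,0,1]]]'

```text
time: 4.3
eef_pos: [0.4268, -0.1655, 0.0676]
tcp_rot: [-0.124, 0.992, -0.004, 0.003]
contact_force: [-0.8, 0.3, 0.3]
opening: -0.003
```

```bash
python3 -c "
from h import *
to((.430,-.1595,.034),195.85)"
```

```text
t 4.3 p [ 0.4268 -0.1655  0.0676] yaw -165.73 z [ 0.007 -0.007 -1.   ] F [-0.76  0.25  0.31] M [ 0.029  0.029 -0.042] q [-0.59  0.01  2.22 -0.    0.9  -2.41] o -0.003
shift [-0.0045  0.0053  0.0336] turn z -1.58
```

>>> apply_moves --moves '[[[-0.0045,0.0053,0.016,0,0,-1.6,1],[0,0,0.016,0,0,0,1],[0,0,0,0,0,0,1]]]'

```text
time: 4.6
eef_pos: [0.4309, -0.1622, 0.0384]
tcp_rot: [-0.135, 0.991, -0.006, 0.004]
contact_force: [0.2, 1.1, -0.5]
opening: -0.002
```

```bash
python3 -c "
from h import *
to((.430,-.1595,.034),195.85)"
```

```text
t 4.6 p [ 0.4309 -0.1622  0.0384] yaw -164.44 z [ 0.01 -0.01 -1.  ] F [ 0.25  1.1  -0.53] M [ 0.017  0.021 -0.004] q [-0.58  0.07  2.23 -0.    0.83 -2.42] o -0.002
shift [0.0002 0.0029 0.0044] turn z -0.29
```

>>> apply_moves --moves '[[[-0.003,0.003,0.003,0,0,0,1],[-0.004,0,0,0,0,0,1],[-0.004,0,0,0,0,0,1],[-0.004,0,0,0,0,0,1],[-0.004,0,0,0,0,0,1],[-0.003,0,0,0,0,0,1],[-0.003,0,0,0,0,0,1],[-0.003,0,0,0,0,0,1],[-0.003,0,0,0,0,0,1],[-0.003,0,0,0,0,0,1],[-0.003,0,0,0,0,0,1]]]'

```text
time: 5.7
eef_pos: [0.471, -0.1511, 0.0416]
tcp_rot: [-0.134, 0.991, -0.008, 0.006]
contact_force: [-0.7, -1.0, 0.4]
opening: 0.001
```

```bash
cat >> h.py <<'E'
def hol(p):
    a=np.radians(15.85);d=np.array(p)[:2]-np.array([.6159,-.1066]);print('holder xy',round(d@[np.cos(a),np.sin(a)]+.07,4),round(d@[-np.sin(a),np.cos(a)],4))
E
python3 -c "
from h import *
s,r=st();hol(s['eef_pos'])"
```

```text
t 5.7 p [ 0.471  -0.1511  0.0416] yaw -164.54 z [ 0.015 -0.015 -1.   ] F [-0.74 -0.98  0.35] M [-0.028  0.143 -0.05 ] q [-0.51  0.13  2.15 -0.01  0.84 -2.35] o 0.001
holder xy -0.0816 -0.0032
```

>>> apply_moves --moves '[[[0.006,0,0,0,0,0,1],[0,0.002,0.008,-1,0.5,-0.5,1],[0,0,0.003,0,0,0,1],[-0.003,0,0,0,0,0,1],[-0.003,0,0,0,0,0,1],[-0.002,0,0,0,0,0,1],[-0.001,0,0,0,0,0,1]]]'

```text
time: 6.4
eef_pos: [0.4729, -0.1484, 0.0292]
tcp_rot: [-0.139, 0.99, 0.001, -0.001]
contact_force: [-6.2, -3.1, 5.2]
opening: 0.002
```

```bash
python3 -c "
from h import *
s,r=st();hol(s['eef_pos'])"
```

```text
t 6.4 p [ 0.4729 -0.1484  0.0292] yaw -163.97 z [-0.002  0.001 -1.   ] F [-6.25 -3.15  5.18] M [-0.468  0.92  -0.002] q [-0.51  0.17  2.14 -0.    0.84 -2.36] o 0.002
holder xy -0.0789 -0.0011
```

>>> apply_moves --moves '[[[0,0,-0.001,0,0,0,1],[-0.001,0,0,0,0,0,1],[0,0,0,0,0,0,1]]]'

```text
time: 6.7
eef_pos: [0.4727, -0.1481, 0.03]
tcp_rot: [-0.14, 0.99, 0.001, -0.003]
contact_force: [-1.8, -1.3, 0.4]
opening: -0.002
```

```bash
python3 -c "
from h import *
s,r=st();hol(s['eef_pos']);save('top','top2.png',crop=(325,165,405,265),s=6)"
```

```text
t 6.7 p [ 0.4727 -0.1481  0.03  ] yaw -163.91 z [-0.006  0.001 -1.   ] F [-1.76 -1.31  0.35] M [-0.201  0.31  -0.027] q [-0.51  0.17  2.13 -0.    0.84 -2.36] o -0.002
holder xy -0.0791 -0.0008
```

View pics/top2.png

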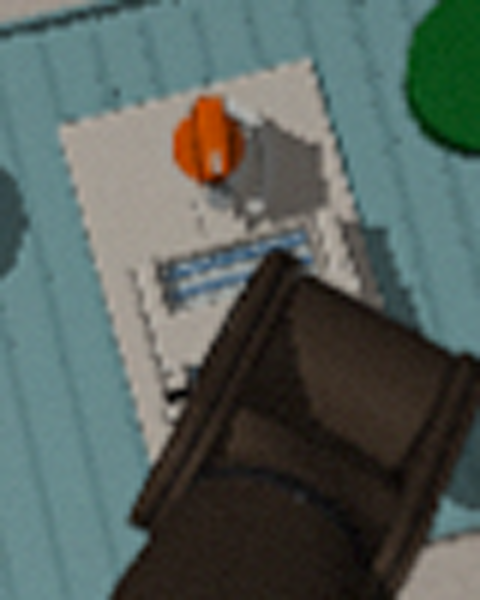

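The stud head has moved from (236,236) to about (220,193), roughly 23 mm in, and the knob hasn't moved. I'll keep pressing in small steps until the seal's force shows.

>>> apply_moves --moves '[[[-0.002,0,0,0,0,0,1],[-0.001,0,0,0,0,0,1]]]'

```text
time: 6.95
eef_pos: [0.4733, -0.148, 0.03]
tcp_rot: [-0.141, 0.99, 0.001, -0.006]
contact_force: [-6.5, -3.4, 3.6]
opening: -0.002
```

```bash
python3 -c "
from h import *
s,r=st();hol(s['eef_pos'])"
```

```text
t 6.95 p [ 0.4733 -0.148   0.03  ] yaw -163.79 z [-0.012 -0.    -1.   ] F [-6.5  -3.43  3.61] M [-0.445  0.957  0.053] q [-0.5   0.17  2.13 -0.01  0.85 -2.35] o -0.002
holder xy -0.0785 -0.0009
```

>>> apply_moves --moves '[[[-0.002,0,0,0,0,0,1],[-0.001,0,0,0,0,0,1]]]'

```text
time: 7.15
eef_pos: [0.473, -0.148, 0.0301]
tcp_rot: [-0.142, 0.99, 0.001, -0.011]
contact_force: [-6.1, -2.7, 3.4]
opening: -0.004
```

```bash
python3 -c "
from h import *
s,r=st();hol(s['eef_pos'])"
```

```text
t 7.15 p [ 0.473  -0.148   0.0301] yaw -163.65 z [-0.022 -0.001 -1.   ] F [-6.08 -2.75  3.35] M [-0.394  0.895  0.028] q [-0.5   0.18  2.12 -0.02  0.86 -2.35] o -0.004
holder xy -0.0787 -0.0008
```

>>> apply_moves --moves '[[[-0.0035,0,0,0,0.6,0,1],[-0.002,0,0,0,0,0,1]]]'

```text
time: 7.35
eef_pos: [0.4732, -0.148, 0.0303]
tcp_rot: [-0.144, 0.989, 0.0, -0.024]
contact_force: [-9.3, -4.9, 7.6]
opening: 0.003
```

```bash
python3 -c "
from h import *
s,r=st();hol(s['eef_pos'])"
```

```text
t 7.35 p [ 0.4732 -0.148   0.0303] yaw -163.42 z [-0.048 -0.006 -0.999] F [-9.32 -4.86  7.6 ] M [-0.626  1.499 -0.006] q [-0.49  0.19  2.11 -0.04  0.88 -2.33] o 0.003
holder xy -0.0786 -0.0008
```

The force rose to 10 N while the tool stayed put, so the drawer is home on the seal. I'll back off, rise and move over the knob.

>>> apply_moves --moves '[[[0.006,0,0,0,0,0,1],[0.006,0,0,0,0,0,1],[0,0,-0.04,0,-1.3,0,1],[0,0,-0.04,0,-1.3,0,1],[0,0,-0.04,0,0,0,0.5],[0,0,0,0,0,0,-0.2]]]'

```text
time: 7.95
eef_pos: [0.4656, -0.1507, 0.154]
tcp_rot: [-0.143, 0.99, 0.005, 0.003]
contact_force: [0.7, -0.8, 0.3]
opening: 0.334
```

```bash
python3 -c "
from h import *
to((.616,-.1056,.15),184.5)"
```

```text
t 7.95 p [ 0.4656 -0.1507  0.154 ] yaw -163.58 z [ 0.005  0.01  -1.   ] F [ 0.74 -0.78  0.27] M [-0.079 -0.016  0.021] q [-0.53 -0.05  2.09  0.01  1.1  -2.39] o 0.334
shift [-0.157   0.0007  0.0052] turn z 11.92
```

>>> apply_moves --moves '[[[-0.025,0,0,0,0,2,-0.2],[-0.025,0,0,0,0,2,-0.2],[-0.025,0,0,0,0,2,-0.2],[-0.025,0,0,0,0,2,-0.2],[-0.025,0,0,0,0,2,-0.2],[-0.02,0,0,0,0,2,-0.2],[0,0,0,0,0,0,-0.2]]]'

```text
time: 8.65
eef_pos: [0.6143, -0.1195, 0.1543]
tcp_rot: [-0.033, 0.999, 0.006, 0.009]
contact_force: [-0.2, -0.6, -0.2]
opening: 0.601
```

```bash
python3 -c "
from h import *
to((.616,-.1056,.10),184.5)
a=ctrl.read_camera('wrist');cv2.imwrite('pics/w1.png',a[:,:,::-1])
import json;c=ctrl.get_calibration('wrist');json.dump({k:np.array(v).tolist() for k,v in c.items()},open('w1.json','w'));print(proj('wrist',(.616,-.1056,.09),c))"
```

```text
t 8.65 p [ 0.6143 -0.1195  0.1543] yaw -176.2 z [ 0.017  0.012 -1.   ] F [-0.19 -0.57 -0.17] M [-0.001  0.028  0.015] q [-0.36  0.24  1.78  0.02  1.11 -2.01] o 0.601
shift [-0.0016  0.0132  0.0545] turn z -0.7
[335.5 212.2]
```

View pics/w1.png

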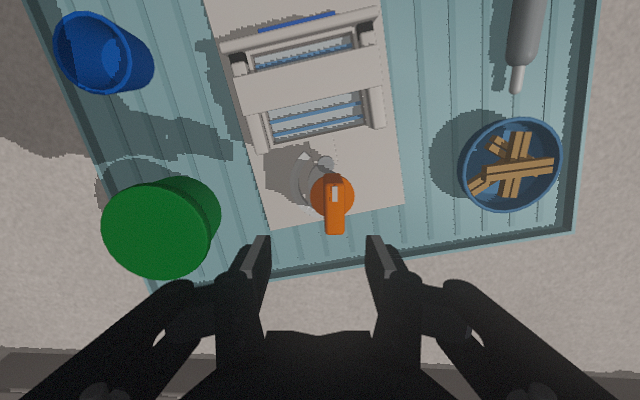

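The orange bar is centred at about (335,208), within 5 px of my projection at (335.5,212), and it lines up with the jaws. I'll centre the tool and descend.

>>> apply_moves --moves '[[[-0.0015,0.0132,0,0.7,1,-0.7,-0.2],[0,0,0.025,0,0,0,-0.2],[0,0,0.02,0,0,0,-0.2],[0,0,0,0,0,0,-0.2]]]'

```text
time: 9.1
eef_pos: [0.6106, -0.1032, 0.1075]
tcp_rot: [-0.041, 0.999, -0.001, -0.002]
contact_force: [0.3, 0.3, -0.6]
opening: 0.603
```

```bash
python3 -c "
from h import *
to((.616,-.1056,.06),184.5)"
```

```text
t 9.1 p [ 0.6106 -0.1032  0.1075] yaw -175.3 z [-0.004 -0.002 -1.   ] F [ 0.3   0.27 -0.64] M [-0.019 -0.047  0.021] q [-0.33  0.29  1.81 -0.    1.04 -1.98] o 0.603
shift [-0.0054 -0.0027  0.0475] turn z 0.2
```

>>> apply_moves --moves '[[[-0.0054,-0.0027,0.01,0,0,0,-0.2],[0,0,0.018,0,0,0,-0.2],[0,0,0.018,0,0,0,-0.2],[0,0,0,0,0,0,-0.2]]]'

```text
time: 9.5
eef_pos: [0.6173, -0.1051, 0.0628]
tcp_rot: [-0.042, 0.999, -0.002, 0.0]
contact_force: [-0.8, 0.6, 0.1]
opening: 0.597
```

```bash
python3 -c "
from h import *
to((.616,-.1056,.06),184.5)"
```

```text
t 9.5 p [ 0.6173 -0.1051  0.0628] yaw -175.2 z [ 0.    -0.004 -1.   ] F [-0.79  0.6   0.09] M [ 0.012 -0.034  0.026] q [-0.33  0.37  1.81 -0.    0.97 -1.98] o 0.597
shift [ 0.0014 -0.0004  0.0028] turn z 0.3
```

Good. I'll close on the bar.

>>> apply_moves --moves '[[[0.0014,0,0.001,0,0,0,0.3],[0,0,0,0,0,0,1],[0,0,0,0,0,0,1],[0,0,0,0,0,0,1],[0,0,0,0,0,0,1],[0,0,0,0,0,0,1]]]' --force 40

```text
time: 10.1
eef_pos: [0.6174, -0.1057, 0.0643]
tcp_rot: [-0.042, 0.999, -0.002, 0.002]
contact_force: [0.4, -0.8, -3.5]
opening: 0.176
```

```bash
python3 -c "
from h import *
to((.616,-.1056,.06),184.5)"
```

```text
t 10.1 p [ 0.6174 -0.1057  0.0643] yaw -175.22 z [ 0.005 -0.005 -1.   ] F [ 0.36 -0.75 -3.5 ] M [ 0.123 -0.107  0.055] q [-0.33  0.36  1.81 -0.    0.96 -1.98] o 0.176
shift [0.0014 0.0003 0.0043] turn z 0.28
```

>>> apply_moves --moves '[[[0,0,0,0,0,5,1],[0,0,0,0,0,5,1],[0,0,0,0,0,5,1],[0,0,0,0,0,5,1],[0,0,0,0,0,5,1],[0,0,0,0,0,5,1],[0,0,0,0,0,4,1],[0,0,0,0,0,2,1]]]'

```text
time: 10.9
eef_pos: [0.6172, -0.1064, 0.0643]
tcp_rot: [0.28, 0.96, -0.003, 0.003]
contact_force: [1.0, 0.3, -3.0]
opening: 0.177
```

```bash
cat >> h.py <<'E'
def cam():
    s,r=st(); y=np.degrees(np.arctan2(r[1,0],r[0,0])); print('cam',np.radians((15.85-(y-180))%360).round(3),'tool-F',(r.T@s['contact_force']).round(2),'toolM',(r.T@s['wrist_torque']).round(3))
E
python3 -c "
from h import *
cam()"
```

```text
t 10.9 p [ 0.6172 -0.1064  0.0643] yaw 147.53 z [ 0.003 -0.007 -1.   ] F [ 0.95  0.29 -3.03] M [ 0.093 -0.081  0.092] q [-0.33  0.36  1.81 -0.01  0.96 -1.33] o 0.177
cam 0.843 tool-F [-0.63  0.77  3.03] toolM [-0.123 -0.019 -0.091]
```

>>> apply_moves --moves '[[[0,0,0,0,0,2,1],[0,0,0,0,0,2,1],[0,0,0,0,0,2,1]]]'

```text
time: 11.2
eef_pos: [0.6171, -0.1065, 0.0643]
tcp_rot: [0.331, 0.944, -0.003, 0.003]
contact_force: [0.0, 0.6, -2.5]
opening: 0.18
```

```bash
python3 -c "
from h import *
cam()"
```

```text
t 11.2 p [ 0.6171 -0.1065  0.0643] yaw 141.33 z [ 0.003 -0.007 -1.   ] F [ 0.04  0.61 -2.54] M [ 0.084 -0.14   0.097] q [-0.33  0.36  1.81 -0.01  0.96 -1.22] o 0.18
cam 0.951 tool-F [0.37 0.51 2.53] toolM [-0.154 -0.057 -0.096]
```

>>> apply_moves --moves '[[[0,0,0,0,0,2,1],[0,0,0,0,0,2,1],[0,0,0,0,0,2,1]]]'

```text
time: 11.5
eef_pos: [0.617, -0.1066, 0.0643]
tcp_rot: [0.382, 0.924, -0.003, 0.003]
contact_force: [1.3, -0.4, -2.5]
opening: 0.179
```

```bash
python3 -c "
from h import *
cam()"
```

```text
t 11.5 p [ 0.617  -0.1066  0.0643] yaw 135.14 z [ 0.003 -0.007 -1.   ] F [ 1.27 -0.43 -2.54] M [ 0.154 -0.138  0.148] q [-0.33  0.36  1.81 -0.01  0.96 -1.11] o 0.179
cam 1.06 tool-F [-1.18  0.6   2.55] toolM [-0.208  0.01  -0.146]
```

>>> apply_moves --moves '[[[0,0,0,0,0,1.5,1],[0,0,0,0,0,1.5,1],[0,0,0,0,0,1.5,1]]]'

```text
time: 11.8
eef_pos: [0.6169, -0.1066, 0.0643]
tcp_rot: [0.419, 0.908, -0.003, 0.003]
contact_force: [-0.5, -0.8, -3.1]
opening: 0.181
```

```bash
python3 -c "
from h import *
cam()"
```

```text
t 11.8 p [ 0.6169 -0.1066  0.0643] yaw 130.4 z [ 0.002 -0.007 -1.   ] F [-0.46 -0.77 -3.11] M [ 0.117 -0.039  0.106] q [-0.33  0.36  1.81 -0.01  0.96 -1.03] o 0.181
cam 1.142 tool-F [-0.27 -0.84  3.12] toolM [-0.107  0.064 -0.105]
```

>>> apply_moves --moves '[[[0,0,0,0,0,1.5,1],[0,0,0,0,0,1.5,1]]]'

```text
time: 12.0
eef_pos: [0.6169, -0.1067, 0.0643]
tcp_rot: [0.445, 0.896, -0.003, 0.003]
contact_force: [1.8, -0.3, -2.3]
opening: 0.179
```

```bash
python3 -c "
from h import *
cam()"
```

```text
t 12.0 p [ 0.6169 -0.1067  0.0643] yaw 127.16 z [ 0.002 -0.007 -1.   ] F [ 1.76 -0.31 -2.33] M [ 0.118 -0.061  0.119] q [-0.33  0.36  1.81 -0.01  0.96 -0.97] o 0.179
cam 1.199 tool-F [-1.29  1.22  2.34] toolM [-0.121  0.057 -0.118]
```

>>> apply_moves --moves '[[[0,0,0,0,0,2,1],[0,0,0,0,0,2,1],[0,0,0,0,0,2,1]]]'

```text
time: 12.3
eef_pos: [0.6168, -0.1067, 0.0643]
tcp_rot: [0.494, 0.869, -0.003, 0.003]
contact_force: [0.8, -0.6, -2.9]
opening: 0.178
```

```bash
python3 -c "
from h import *
cam()"
```

```text
t 12.3 p [ 0.6168 -0.1067  0.0643] yaw 120.74 z [ 0.002 -0.007 -1.   ] F [ 0.8  -0.58 -2.89] M [0.117 0.028 0.1  ] q [-0.33  0.36  1.81 -0.01  0.97 -0.86] o 0.178
cam 1.311 tool-F [-0.89  0.4   2.9 ] toolM [-0.037  0.114 -0.1  ]
```

>>> apply_moves --moves '[[[0,0,0,0,0,1.5,1],[0,0,0,0,0,1.5,1],[0,0,0,0,0,1.5,1]]]'

```text
time: 12.6
eef_pos: [0.6167, -0.1068, 0.0643]
tcp_rot: [0.531, 0.847, -0.003, 0.003]
contact_force: [0.3, -0.3, -3.5]
opening: 0.178
```

```bash
python3 -c "
from h import *
cam()"
```

```text
t 12.6 p [ 0.6167 -0.1068  0.0643] yaw 115.86 z [ 0.001 -0.007 -1.   ] F [ 0.3  -0.32 -3.45] M [0.117 0.04  0.106] q [-0.33  0.36  1.81 -0.01  0.97 -0.78] o 0.178
cam 1.396 tool-F [-0.4   0.14  3.45] toolM [-0.015  0.123 -0.106]
```

>>> apply_moves --moves '[[[0,0,0,0,0,2,1],[0,0,0,0,0,2,1],[0,0,0,0,0,2,1]]]'

```text
time: 12.9
eef_pos: [0.6166, -0.1068, 0.0643]
tcp_rot: [0.578, 0.816, -0.003, 0.003]
contact_force: [0.4, -1.7, -2.9]
opening: 0.179
```

```bash
python3 -c "
from h import *
cam()"
```

```text
t 12.9 p [ 0.6166 -0.1068  0.0643] yaw 109.43 z [ 0.001 -0.008 -1.   ] F [ 0.41 -1.66 -2.86] M [0.088 0.002 0.088] q [-0.33  0.36  1.81 -0.01  0.97 -0.67] o 0.179
cam 1.508 tool-F [-1.69 -0.16  2.88] toolM [-0.028  0.084 -0.088]
```

>>> apply_moves --moves '[[[0,0,0,0,0,1.5,1],[0,0,0,0,0,1.5,1],[0,0,0,0,0,1.5,1]]]'

```text
time: 13.2
eef_pos: [0.6165, -0.1068, 0.0643]
tcp_rot: [0.612, 0.791, -0.003, 0.003]
contact_force: [1.0, -0.7, -2.2]
opening: 0.176
```

```bash
python3 -c "
from h import *
cam()"
```

```text
t 13.2 p [ 0.6165 -0.1068  0.0643] yaw 104.58 z [ 0.001 -0.008 -1.   ] F [ 0.95 -0.68 -2.25] M [ 0.091 -0.007  0.186] q [-0.33  0.36  1.81 -0.01  0.97 -0.58] o 0.176
cam 1.593 tool-F [-0.88  0.76  2.25] toolM [-0.031  0.086 -0.186]
```

>>> apply_moves --moves '[[[0,0,0,0,0,1.5,1],[0,0,0,0,0,1.5,1]]]'

```text
time: 13.4
eef_pos: [0.6164, -0.1069, 0.0643]
tcp_rot: [0.634, 0.774, -0.003, 0.003]
contact_force: [0.4, -1.1, -3.2]
opening: 0.176
```

```bash
python3 -c "
from h import *
cam()"
```

```text
t 13.4 p [ 0.6164 -0.1069  0.0643] yaw 101.36 z [ 0.    -0.008 -1.   ] F [ 0.37 -1.11 -3.19] M [0.109 0.014 0.181] q [-0.33  0.36  1.81 -0.01  0.97 -0.52] o 0.176
cam 1.649 tool-F [-1.14  0.15  3.2 ] toolM [-0.01   0.109 -0.181]
```

>>> apply_moves --moves '[[[0,0,0,0,0,1.5,1],[0,0,0,0,0,1.5,1]]]'

```text
time: 13.6
eef_pos: [0.6163, -0.1069, 0.0643]
tcp_rot: [0.655, 0.755, -0.003, 0.003]
contact_force: [0.4, -0.4, -1.7]
opening: 0.18
```

```bash
python3 -c "
from h import *
cam()"
```

```text
t 13.6 p [ 0.6163 -0.1069  0.0643] yaw 98.12 z [ 0.    -0.008 -1.   ] F [ 0.45 -0.43 -1.71] M [0.141 0.069 0.212] q [-0.33  0.36  1.81 -0.01  0.97 -0.47] o 0.18
cam 1.706 tool-F [-0.48  0.38  1.71] toolM [ 0.047  0.149 -0.212]
```

>>> apply_moves --moves '[[[0,0,0,0,0,1.5,1],[0,0,0,0,0,1.5,1]]]'

```text
time: 13.8
eef_pos: [0.6162, -0.1069, 0.0643]
tcp_rot: [0.676, 0.737, -0.003, 0.003]
contact_force: [0.3, -0.0, -1.7]
opening: 0.178
```

```bash
python3 -c "
from h import *
cam()"
```

```text
t 13.8 p [ 0.6162 -0.1069  0.0643] yaw 94.89 z [-0.    -0.008 -1.   ] F [ 0.28 -0.02 -1.68] M [0.19  0.065 0.313] q [-0.33  0.36  1.81 -0.01  0.97 -0.41] o 0.178
cam 1.762 tool-F [-0.03  0.28  1.68] toolM [ 0.046  0.194 -0.313]
```

>>> apply_moves --moves '[[[0,0,0,0,0,1.2,1],[0,0,0,0,0,1.2,1]]]'

```text
time: 14.0
eef_pos: [0.6162, -0.107, 0.0643]
tcp_rot: [0.693, 0.721, -0.003, 0.003]
contact_force: [-0.2, -1.1, -1.6]
opening: 0.181
```

```bash
python3 -c "
from h import *
cam()"
```

```text
t 14.0 p [ 0.6162 -0.107   0.0643] yaw 92.3 z [-0.    -0.008 -1.   ] F [-0.15 -1.15 -1.61] M [0.188 0.031 0.315] q [-0.33  0.36  1.81 -0.01  0.97 -0.37] o 0.181
cam 1.807 tool-F [-1.13 -0.2   1.62] toolM [ 0.021  0.189 -0.315]
```

The torque has risen steadily to 0.315 N m, about 0.25–0.3 rad past the bite, so it's snug. I'll hold, release and rise.

>>> apply_moves --moves '[[[0,0,0,0,0,0,1],[0,0,0,0,0,0,1]]]'

```text
time: 14.2
eef_pos: [0.6162, -0.107, 0.0643]
tcp_rot: [0.693, 0.721, -0.003, 0.003]
contact_force: [0.3, -0.5, -2.8]
opening: 0.176
```

```bash
python3 -c "
from h import *
cam()"
```

```text
t 14.2 p [ 0.6162 -0.107   0.0643] yaw 92.22 z [-0.    -0.008 -1.   ] F [ 0.29 -0.47 -2.84] M [0.134 0.036 0.268] q [-0.33  0.36  1.81 -0.01  0.97 -0.36] o 0.176
cam 1.809 tool-F [-0.46  0.28  2.84] toolM [ 0.028  0.136 -0.268]
```

>>> apply_moves --moves '[[[0,0,0,0,0,0,-0.1],[0,0,0,0,0,0,-0.1],[0,0,0,0,0,0,-0.1],[0,0,0,0,0,0,-0.1],[0,0,-0.02,0,0,0,-0.1],[0,0,-0.03,0,0,0,-0.1],[0,0,-0.03,0,0,0,-0.1],[0,0,-0.03,0,0,0,-0.1],[0,0,-0.03,0,0,0,-0.1],[0,0,0,0,0,0,-0.1]]]'

```text
time: 15.2
eef_pos: [0.6172, -0.1056, 0.2117]
tcp_rot: [0.695, 0.719, -0.002, 0.004]
contact_force: [0.9, 0.3, 0.8]
opening: 0.547
```

```bash
python3 -c "
from h import *
cam();save('wrist','w2.png',s=1);save('scene','s2.png',crop=(160,150,400,310),s=2.5)"
```

```text
t 15.2 p [ 0.6172 -0.1056  0.2117] yaw 92.0 z [ 0.004 -0.008 -1.   ] F [0.91 0.33 0.77] M [ 0.01  -0.027 -0.061] q [-0.33  0.19  1.72 -0.01  1.22 -0.36] o 0.547
cam 1.813 tool-F [ 0.29  0.92 -0.77] toolM [-0.027  0.009  0.061]
```

View pics/w2.png

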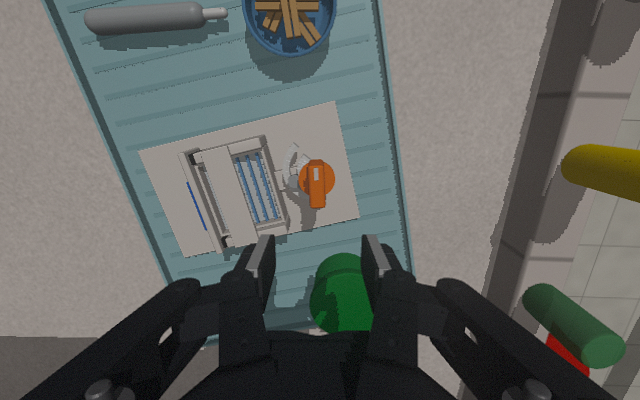

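View pics/s2.png

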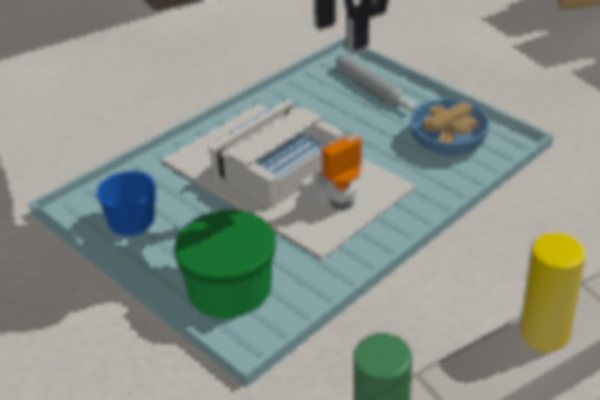

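The drawer panel sits against the black seal ends at about (195,160) and (225,240). The knob bar is still turned at about (316,185), and the tub, dish, cup and roller haven't moved. The gripper is clear, so I'm handing in.

```bash
python3 -c "
from h import *
ctrl.sign_off()"
```

```text
the job is handed in; nothing more can be done
```

The drawer is home on its seal and the cam has drawn the stud snug. I handed the job in at about 15 s, with the gripper open and clear, well above the knob.

- **Drawer:** I pushed it in about 23 mm with shut fingertips. At the last push, the force along the drawer rose to about 10 N (12–13 N total) with no further travel.
- **Knob:** I gripped the bar at about 0.19 rad and turned it clockwise in one grasp to about 1.81 rad. The resistance stayed near 0.1 N m until about 1.5 rad. It then climbed to 0.315 N m while turning and 0.27 N m once stopped.
- **Snugness:** By those torques the pull should be about 15–20 N, inside the 8–28 N band, and 0.25–0.3 rad past the bite. I judged both from torque readings that vary by about 0.04 N m, so neither was measured directly.
- **Final pictures:** The panel is on the seal, the knob is where I left it, and the tub, dish, cup and roller look unmoved. I did not check the bottle, brush or jar again, but the arm did not go near them after the start.
- **Disagreements:** The last push tilted the tool about 3 degrees and added about 8 N vertically at the fingertips. One torque reading, 0.146 N m near 1.06 rad, looked like an early bite but turned out to be noise.

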